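# Spring clip held open over the recipe card

### The job

Take the red spring clip by its two handles, lift it up and off its pair of wire hooks, and squeeze it so that its jaws gape wide. Hold it upright astride the middle of the recipe card's top edge, the edge well inside the mouth and nothing pressing on the card, ready for a note to be slipped in. Finish while still holding it open and still like that; be gentle with the card and leave the bottle, salt jar and mug where they stand.

Things in the scene. Friction and masses are not known exactly. Their poses are not given: they have to be found in the camera images.
- clip_centre (a point): Middle of the steel pin of the red spring clip (peg type, about 95 mm tall, 105 g). y runs along the pin (8 mm thick, 98 mm long), z from jaws up to handles, x across the two halves: the line along which handles are squeezed and jaws part. It hangs upright, pin ends in the two hooks. Jaws, 44 mm wide (y), hang to 41 mm below the pin.
- clip_handles (a point): Point midway between the two handles, 36 mm above the pin: a good place to squeeze, along the clip's x. Handles are flat plates 40 mm wide (y), from 6 to 55 mm above the pin, leaning apart: over their outsides 28 mm at the foot and 52 mm at the top at rest; squeezed fully they are parallel, about 24 mm over all.
- clip: The same spring clip as a whole; its origin is the pin centre, axes as for clip_centre.
- clip_front (a joint): Clip opening: swing (rad) of each half, both alike; 0 = jaws shut, 0.26 = fully open at its stop. Jaw gap = about 80 mm x this value (20 mm fully open), up to 10 mm below the pin. A spring shuts it: squeezed 36 mm above the pin it yields at about 3.5 N and is fully open at about 8.5 N a side; a grip of 20 N or more takes it to the stop.
- rack: Fixed rack: pale wooden board 80 (x) x 130 (y) x 12 mm with two upright hooks of 6 mm wire, 37 mm either side of its middle along y, each ending in a V crook open upwards; origin under the board's centre. The pin rests in the crooks 95 mm above the counter, clip axes parallel to the rack's. Hooks reach 105 mm high; the pin is free of them once 15 mm up.
- card_edge (a point): Middle of the top edge of the recipe card, 165 mm above the counter. The stiff laminated card, 3 mm thick (x), 120 mm wide (y, along the edge), z up, stands fixed in a wooden block. Its x axis is square to the card's faces.
- card: The card with its fixed wooden block, 60 (x) x 150 (y) x 24 mm; origin under the block's centre, axes as for card_edge.
- sauce: Bystander: amber sauce bottle with red cap, 62 mm across, 190 mm tall; origin at the centre of its underside.
- salt: Bystander: clear salt jar with steel cap, 66 mm across, 85 mm tall; origin at the centre of its underside.
- mug: Bystander: white mug, 80 mm across, 90 mm tall; origin at the centre of its underside.
There are look-alikes about, which are no part of the job. Of the things shaped like the clip, the red one is meant. Leave any turquoise look-alike of the card alone.

How it is judged:
By the outcome, as a careful person would: the job done as asked, in the order asked, and still so for the second after the job is handed in, while the arm keeps its last pose, push and grip.
It also fails if it takes over 42 s, if anything falls off the work surface, if the arm or the gripper's body presses on something with over 40 N, if the wrist force passes 120 N, or if a joint passes its speed limit or range.

### The arm

A 6-joint arm with a two-finger parallel gripper is mounted at the origin on the work surface. World frame = base frame: x ahead of the robot, y to its left, z up, the work surface at z = 0. Lengths are in mm, angles in rad, forces in N, time in s.
With the tool pointing down it reaches from about 200 to 875 mm from the base axis. Payload 3.4 kg.
Tool frame: the origin (TCP) lies at the very end of the fingers, on their centre line; the grasp point (between the pads) lies 19 mm behind it; z points along the fingers, y is the direction in which the jaws open and shut (so a half turn about z gives the same grasp; the last joint's range is limited). The gripper opens to 94 mm and grips with 3 to 60 N. Pads are 16 mm wide; open, the fingers measure 119 mm over their backs; the gripper's body (75 mm by 177 mm) begins 78 mm behind the grasp point.
Start: joints at [1.074, 0.276, 1.505, -0, 1.361, -0.121], TCP at [211.055, 534.903, 205.493] pointing down, gripper open.
Joint ranges: [-2.89, 2.89], [-0.75, 2.08], [0.22, 2.7], [-1.18, 4.32], [0.11, 2.71], [-2.7, 2.7]. Speed limits (rad/s): [2.57, 2.57, 3.14, 3.14, 3.14, 3.14].

### API

Orientations are given as [roll, pitch, yaw] about the fixed x, y, z axes, in that order (R = Rz(yaw) Ry(pitch) Rx(roll)).
In Python, from bench import * gives the robot as it stands.
- The arm moves only by the shell command python3 -m pendant 'ROWS' [OPENING] [FORCE]. ROWS is a JSON object of lists of equal length, an entry for each row: "offset": the shift along the world's x, y, z in m, a list of three; "roll": the turn about the world's z in rad. In form: {"offset": [[tx, ty, tz], ...], "roll": [roll, ...]}. A call has 1 to 8 rows; each row is the pose to reach, as a shift and turn from the pose commanded when the call began; what a row does not reach only later rows make up. A row lasts 1/10 s, in which the tool goes at most 50 mm and 8.59 degrees, less where a joint would pass 70% of its speed; a pose out of reach is approached as far as the arm can. A call with a gripper value outside its range is refused whole. OPENING is the gripper's target within -1 to 1 (fully open at 1, half-way at 0, shut at -1), set as the call begins (- or left out, the last holds). The fingers move at their own pace and stop on an object; FORCE is the grip in N (left out, the last holds). Time passes only in rows, so rows that repeat a pose let the fingers close. It gives the time, the measured TCP pose, the force and the opening at its end, in the units of the state.
- sense(): the state, without advancing time (a new reading comes with each control period).
- get_image(name): name is "side" or "top"; returns a dict with "color" (400x640x3 uint8, red, green, blue), "fx", "fy", "cx", "cy" (pixels), "rvec" (rotation vector, rad) and "tvec" (3), from world to camera coordinates, as OpenCV has them. Camera axes: x right, y down, z forward; pixel columns grow to the right and rows downward; lengths in mm; the calibration is good to about 2 mm. A picture is of the moment at which its call begins. There is no depth.
- finish_job(): hands the job in, once; it reports no verdict.
The state is a dict: "time": time; "q": joint angles; "qvel": joint speeds; "effort": joint torques, N m; "tcp_pos": TCP position; "eef_rot": TCP orientation; "contact_force": force on the tool from outside, world axes, zero at the start; "torque": the same for the moment, N m; "gripper_width": finger opening in mm.
Only numpy, scipy, OpenCV 4.12 (cv2) and the standard library are available. Lean on these libraries where they do the work, as an engineer would, in place of code of your own. Each camera call takes 0.05 s, during which the arm holds its last target. There are 200 camera calls.

## Working session

There is one attempt and no reset: what is moved stays moved. The work goes in short steps, Python scripts to look and compute and a shell command to move; the robot and the scene stay as the last step left them, time stands still between calls to the robot, and variables do not carry over. Pictures are saved under pics/ and viewed, and the job is handed in when it is done.

```bash
mkdir -p pics; ls; cat > h.py <<'E'
import numpy as np, cv2
from bench import *
def snap(name,fn):
    im=get_image(name); cv2.imwrite('pics/'+fn,im['color'][:,:,::-1]); np.save('pics/'+fn[:-4]+'.npy',im,allow_pickle=True); return im
def load(fn): return np.load('pics/'+fn+'.npy',allow_pickle=True).item()
def cam(im):
    R,_=cv2.Rodrigues(np.array(im['rvec'],float)); t=np.array(im['tvec'],float).ravel(); return R,t,-R.T@t
def ray(im,u,v):
    R,t,c=cam(im); d=R.T@np.array([(u-im['cx'])/im['fx'],(v-im['cy'])/im['fy'],1]); return c,d/np.linalg.norm(d)
def plane(im,u,v,z):
    c,d=ray(im,u,v); return c+d*(z-c[2])/d[2]
def tri(a,ua,b,ub):
    c1,d1=ray(a,*ua);c2,d2=ray(b,*ub)
    s=np.linalg.lstsq(np.c_[d1,-d2],c2-c1,rcond=None)[0]
    p,q=c1+s[0]*d1,c2+s[1]*d2
    return (p+q)/2,np.linalg.norm(p-q)
def proj(im,P):
    R,t,c=cam(im); p=R@np.array(P,float)+t; return im['fx']*p[0]/p[2]+im['cx'],im['fy']*p[1]/p[2]+im['cy']
E
python3 - <<'E'
from h import *
for n in('side','top'):
    im=snap(n,n+'0.png'); print(n,cam(im)[2],cam(im)[0][2],im['fx'])
print(sense())
E
```

```text
pics
side [ 287.85770004 -511.71339432  708.12159873] [ 0.29837868  0.67721598 -0.67256872] 395.36952696380513
top [ 390.82753663  107.79255734 1513.47455042] [ 0.1424441   0.01093606 -0.98974243] 499.00668075787956
{'time': 0.1, 'q': array([ 1.07400439e+00,  2.76497364e-01,  1.50598347e+00, -9.68698232e-06,
        1.36067841e+00, -1.21000094e-01]), 'qvel': array([ 0.00052032, -0.00136023, -0.0032545 , -0.00086754,  0.00191262,
        0.00033093]), 'effort': array([ 2.60134831e-03, -4.05456305e+01, -2.37779832e+01,  7.03817862e-02,
        2.98298348e-02, -4.52478912e-05]), 'tcp_pos': array([210.8014058 , 534.43363564, 204.72003418]), 'eef_rot': array([-3.14003638e+00, -1.79693010e-04,  2.76580270e+00]), 'contact_force': array([-0.11332702,  0.63387723,  0.28214356]), 'torque': array([-0.01720408, -0.06070026,  0.01230957]), 'gripper_width': 93.97807176140368}
```

View pics/side0.png

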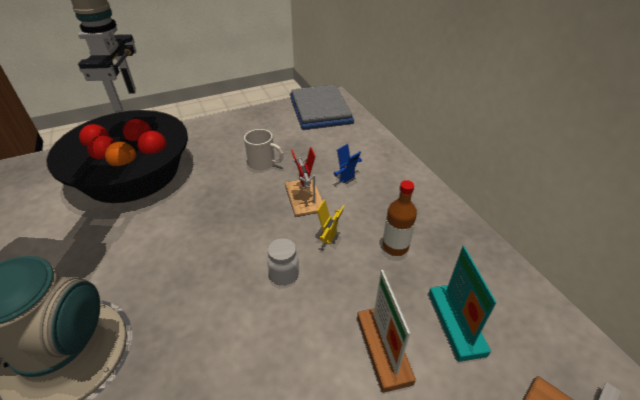

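View pics/top0.png

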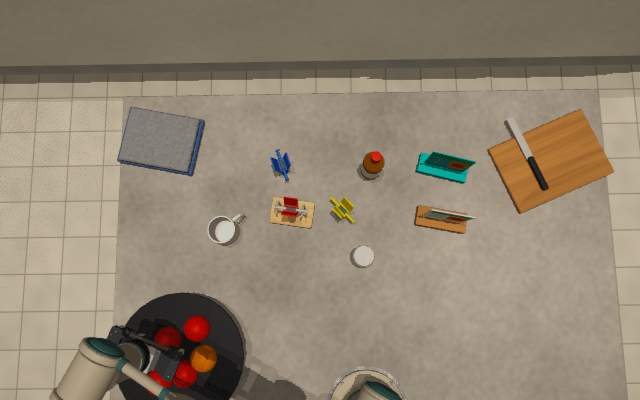

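Clip-shaped candidates (top / side pixels): red on the rack (291,208)/(303,165), yellow (343,210)/(330,225), blue (282,165)/(348,165). Other red things are the fruit and the bottle cap. Card candidates: white on a brown block (442,218)/(390,330) and turquoise (445,165)/(465,310). I choose the red clip and the white card on brown, and check both in close crops.

```bash
python3 - <<'E'
import cv2
t=cv2.imread('pics/top0.png');s=cv2.imread('pics/side0.png')
def z(im,x,y,w,h,k): return cv2.resize(im[y:y+h,x:x+w],None,fx=k,fy=k,interpolation=cv2.INTER_CUBIC)
a=z(t,262,190,60,45,6.5);b=z(s,275,135,60,90,6)[:,:]
c=z(t,410,195,70,45,5.5);d=z(s,350,262,75,130,4.5)
import numpy as np
o=np.zeros((600,800,3),np.uint8)
o[:a.shape[0],:a.shape[1]]=a; o[300:300+c.shape[0],:c.shape[1]]=c
o[:540,392:392+360]=b
cv2.imwrite('pics/crop1.png',o)
cv2.imwrite('pics/crop2.png',d)
E
```

```text
(no output)
```

View pics/crop1.png

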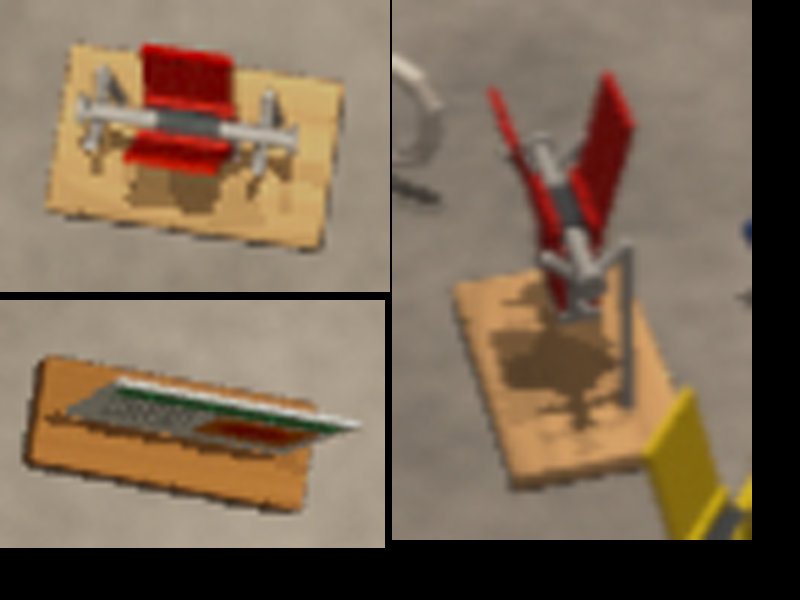

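View pics/crop2.png

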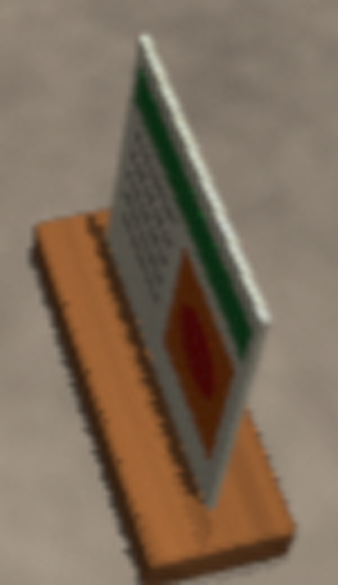

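The crops confirm it. The red clip's pin runs from about top (274,207) to (308,211), lying in the two hooks on the pale board. The white card's top edge runs from top (431.5,209.5) to (475,218) and side (382,270) to (409,334). Next I measure both.

```bash
python3 - <<'E'
from h import *
T=load('top0');S=load('side0')
def yaw(a,b): d=b-a; return np.arctan2(d[1],d[0])
a=plane(T,274.2,206.9,97);b=plane(T,307.7,211.2,97)
print('pin',a,b,(a+b)/2,np.linalg.norm(b-a),yaw(a,b))
# side pin ends from crop: far (540/..),near (590,282)
pa,e=tri(T,(274.2,206.9),S,(275+(538-392)/6,135+140/6));pb,e2=tri(T,(307.7,211.2),S,(275+(592-392)/6,135+284/6))
print('pin tri',pa,e,pb,e2,(pa+pb)/2,np.linalg.norm(pa-pb),yaw(pa,pb))
a=plane(T,431.5,209.5,165);b=plane(T,475.1,218.1,165)
print('card',a,b,(a+b)/2,np.linalg.norm(b-a),yaw(a,b))
a=plane(S,381.8,270.2,165);b=plane(S,408.9,333.6,165)
print('card side',a,b,(a+b)/2,np.linalg.norm(b-a),yaw(a,b))
p,e=tri(T,(431.5,209.5),S,(381.8,270.2));q,e2=tri(T,(475.1,218.1),S,(408.9,333.6));print('tri',p,e,q,e2)
# boards
def rect(im,x,y,w,h,lo,hi,z):
    hsv=cv2.cvtColor(im['color'],cv2.COLOR_RGB2HSV)[y:y+h,x:x+w]
    m=cv2.inRange(hsv,lo,hi); m=cv2.morphologyEx(m,cv2.MORPH_CLOSE,np.ones((9,9)))
    cs,_=cv2.findContours(m,cv2.RETR_EXTERNAL,cv2.CHAIN_APPROX_NONE);c=max(cs,key=cv2.contourArea)
    P=np.array([plane(im,u+x,v+y,z)[:2] for u,v in c[:,0]],np.float32)
    return cv2.minAreaRect(P)
print('rack',rect(T,262,190,60,45,(8,50,130),(25,180,255),12))
print('block',rect(T,410,195,70,45,(5,110,80),(20,255,255),24))
for n,u,v in(('mug',222,230),('salt',363,256),('sauce',373,163)):
  print(n,plane(T,u,v,{'mug':90,'salt':85,'sauce':120}[n]))
print('yellow',plane(T,343,210,60),'blue',plane(T,282,165,60))
E
```

```text
pin [574.92876694 255.98775931  97.        ] [561.17407    160.08154674  97.        ] [568.05141847 208.03465302  97.        ] 96.88752910300671 -1.713243179904082
pin tri [574.63520918 255.46510011 101.28581715] 0.544988637200809 [560.20804762 160.21370448  99.13524758] 1.4718888969427812 [567.4216284  207.83940229 100.21053237] 96.36179901457164 -1.721117793636819
card [ 552.91672124 -178.64164712  165.        ] [ 527.83763689 -295.19961097  165.        ] [ 540.37717907 -236.92062904  165.        ] 119.22549814514284 -1.7827292898381706
card side [ 552.97460478 -177.05982621  165.        ] [ 529.52158236 -293.77165239  165.        ] [ 541.24809357 -235.4157393   165.        ] 119.04492694375989 -1.7691033770576272
tri [ 552.45148197 -178.16247601  166.65832762] 0.5780575251510777 [ 527.96528494 -294.6492955   167.55501973] 0.8620338809247617
rack ((570.1297607421875, 212.99713134765625), (180.24366760253906, 134.3754425048828), 89.22845458984375)
block ((541.7536010742188, -235.05966186523438), (153.70535278320312, 59.61689758300781), 78.5265121459961)
mug [511.25139977 406.36804972  90.        ]
salt [432.17807055   4.409826    85.        ]
sauce [693.97666656 -27.99244148 120.        ]
yellow [567.71088545  57.87475417  60.        ] blue [705.1018359 236.7064005  60.       ]
```

```bash
python3 -m pendant '{"offset":[[0.02,-0.018,0.005],[0.055,-0.05,0.01],[0.09,-0.082,0.01],[0.125,-0.114,0.01],[0.16,-0.146,0.01],[0.195,-0.178,0.01],[0.23,-0.21,0.01],[0.26,-0.238,0.01]],"roll":[-0.08,-0.21,-0.34,-0.47,-0.6,-0.73,-0.86,-0.98]}' 1 7
python3 -m pendant '{"offset":[[0.035,-0.033,0],[0.07,-0.065,0],[0.09,-0.083,0],[0.0965,-0.089,0],[0.0965,-0.089,0],[0.0965,-0.089,0]],"roll":[-0.13,-0.25,-0.33,-0.36,-0.36,-0.36]}'
python3 - <<'E'
from h import *
snap('side','side1.png');snap('top','top1.png')
s=sense();print(s['tcp_pos'],s['eef_rot'],s['contact_force'],s['q'])
E
```

```text
time: 0.9
tcp_pos: [472.4, 295.0, 215.1]
eef_rot: [-3.141, 0.0, 1.78]
contact_force: [0.3, 0.6, -0.5]
gripper_width: 94.0
time: 1.5
tcp_pos: [566.3, 208.8, 215.2]
eef_rot: [-3.14, -0.0, 1.428]
contact_force: [0.4, -0.6, 0.4]
gripper_width: 93.9
[566.1695268  209.23273613 215.60999942] [-3.14091996e+00 -3.74057785e-04  1.42838015e+00] [0.5794912  0.21710376 0.08445207] [2.38369941e-01 3.14191618e-01 1.42402952e+00 6.05692926e-04
 1.40385704e+00 3.80685204e-01]
```

View pics/side1.png

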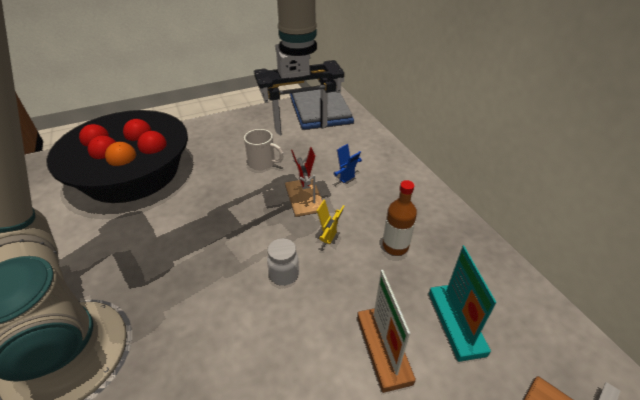

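View pics/top1.png

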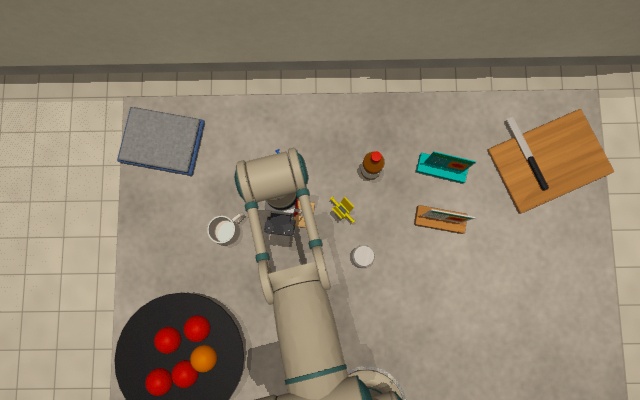

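Side view: the open gripper stands above the rack, with fingertips near (278,130) and (325,132). The red clip at (303,165) hasn't been touched. I check the fingertips against the calibration, then go down.

```bash
python3 - <<'E'
from h import *
S=load('side1');c=np.array([567,208.5,215.4]);d=np.array([np.cos(-.144),np.sin(-.144),0])
for k in(-53,53): print(proj(S,c+k*d))
c=np.array([567.6,208,150])
for k in(-26,26): print('handle tops',proj(S,c+k*d+20*np.array([.144,.99,0])),proj(S,c+k*d-20*np.array([.144,.99,0])))
im=cv2.imread('pics/side1.png')[100:220,250:350];cv2.imwrite('pics/c3.png',cv2.resize(im,None,fx=5,fy=5,interpolation=cv2.INTER_CUBIC))
E
python3 -m pendant '{"offset":[[0,0,-0.02],[0,0,-0.05],[0,0,-0.075],[0,0,-0.09],[0,0,-0.1],[0,0,-0.104],[0,0,-0.104]],"roll":[0,0,0,0,0,0,0]}'
```

```text
(np.float64(279.2167381362647), np.float64(133.670369483022))
(np.float64(324.27352138903217), np.float64(126.54794791766045))
handle tops (np.float64(290.7371899668676), np.float64(150.55905878692573)) (np.float64(294.54771780328895), np.float64(160.1408916831391))
handle tops (np.float64(311.5103096381742), np.float64(147.07572102699854)) (np.float64(315.9115098051815), np.float64(156.44615241370423))
time: 2.3
tcp_pos: [567.3, 208.5, 111.6]
eef_rot: [3.142, -0.0, 1.427]
contact_force: [-0.4, -0.0, -0.0]
gripper_width: 93.9
```

View pics/c3.png

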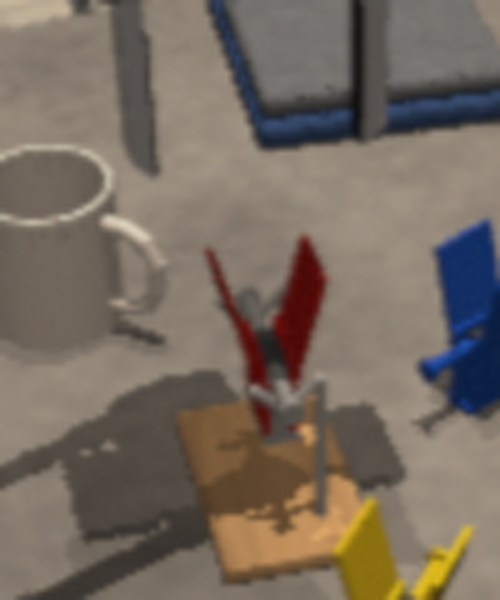

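```bash
python3 - <<'E'
from h import *
snap('side','side2.png');s=sense();print(s['tcp_pos'],s['contact_force'])
im=cv2.imread('pics/side2.png')[100:220,250:350];cv2.imwrite('pics/c4.png',cv2.resize(im,None,fx=5,fy=5,interpolation=cv2.INTER_CUBIC))
E
```

```text
[567.74798241 208.40600078 112.14622686] [ 0.70151991 -0.08674479  0.58973209]
```

View pics/c4.png

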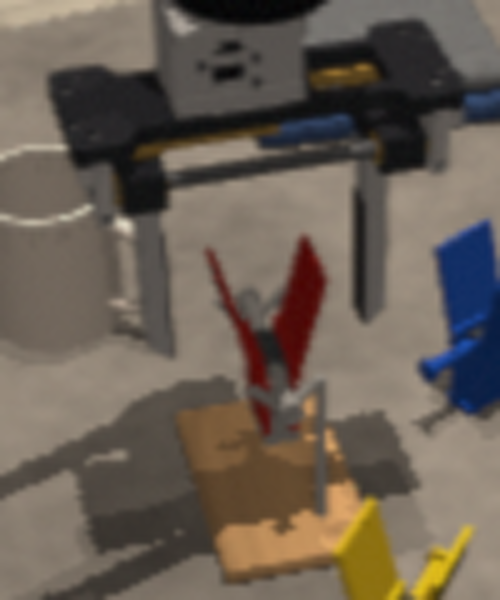

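The fingers straddle both handles, with tips at about side (281,170) and (323,164). The handle tops are within a pixel of where I predicted them. Now I close lightly.

```bash
python3 -m pendant '{"offset":[[0,0,0],[0,0,0],[0,0,0],[0,0,0],[0,0,0],[0,0,0],[0,0,0],[0,0,0]],"roll":[0,0,0,0,0,0,0,0]}' -1 7
python3 - <<'E'
from h import *
snap('side','side3.png');s=sense();print(s['tcp_pos'],s['contact_force'],s['torque'],s['gripper_width'])
im=cv2.imread('pics/side3.png')[100:220,250:350];cv2.imwrite('pics/c5.png',cv2.resize(im,None,fx=5,fy=5,interpolation=cv2.INTER_CUBIC))
E
```

```text
time: 3.15
tcp_pos: [568.6, 208.0, 113.0]
eef_rot: [3.139, -0.001, 1.426]
contact_force: [-0.8, -0.7, 7.8]
gripper_width: 33.6
[568.72371798 208.06741699 113.22315622] [-0.73480232 -0.12769812  7.91857114] [-0.16882388  0.14125338 -0.0444541 ] 29.5513066589379
```

View pics/c5.png

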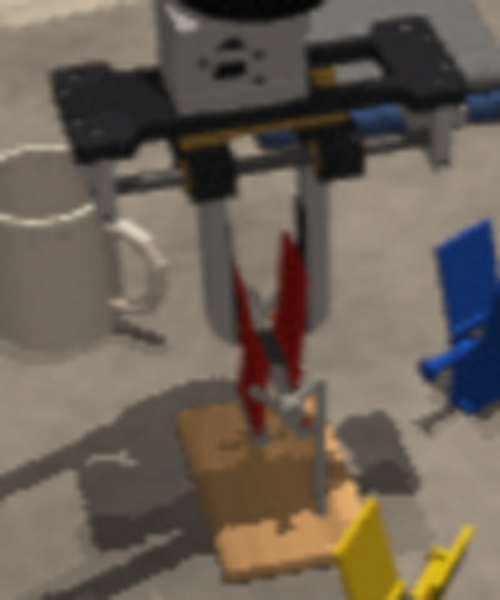

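The light grip has taken hold on both handles and the fingers are still closing (29.6 mm). I let them settle.

```bash
python3 -m pendant '{"offset":[[0,0,0],[0,0,0],[0,0,0.001],[0,0,0.002]],"roll":[0,0,0,0]}'
python3 - <<'E'
from h import *
s=sense();print(s['tcp_pos'],s['contact_force'],s['torque'],s['gripper_width'])
E
```

```text
time: 3.6
tcp_pos: [569.0, 208.0, 114.0]
eef_rot: [3.138, -0.001, 1.426]
contact_force: [2.1, -0.4, 0.1]
gripper_width: 22.6
[569.0302034  208.01132208 113.98658799] [ 2.14038179 -0.39579041  0.06604453] [-0.07053069 -0.53518773 -0.08814612] 22.609449944774806
```

```bash
python3 -m pendant '{"offset":[[0,0,0.003],[0,0,0.007],[0,0,0.012],[0,0,0.018],[0,0,0.025],[0,0,0.03],[0,0,0.03]],"roll":[0,0,0,0,0,0,0]}' -1 10
python3 - <<'E'
from h import *
snap('side','side4.png');s=sense();print(s['tcp_pos'],s['contact_force'],s['torque'],s['gripper_width'])
im=cv2.imread('pics/side4.png')[90:210,250:350];cv2.imwrite('pics/c6.png',cv2.resize(im,None,fx=5,fy=5,interpolation=cv2.INTER_CUBIC))
E
```

```text
time: 4.3
tcp_pos: [568.2, 208.1, 144.7]
eef_rot: [3.14, -0.001, 1.426]
contact_force: [0.7, -0.2, -1.3]
gripper_width: 22.2
[567.77988367 207.97862091 144.07298028] [-1.46451868 -0.66824885 -0.21693773] [-0.06360234  0.04593957 -0.045333  ] 22.256745639497893
```

View pics/c6.png

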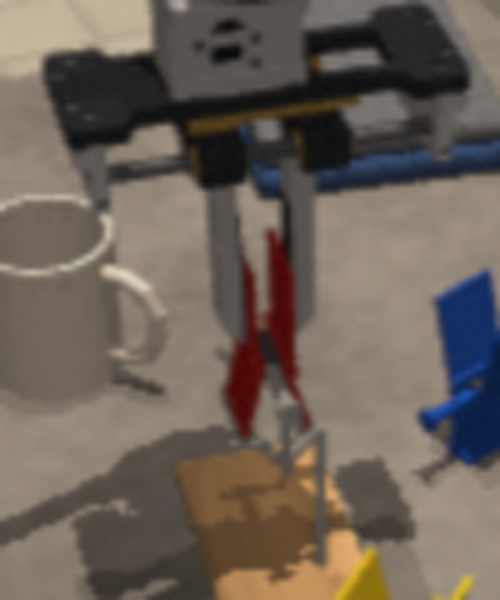

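The clip is moving with the fingers. I squeeze harder and lift until it is well clear.

```bash
python3 -m pendant '{"offset":[[0,0,0.005],[0,0,0.015],[0,0,0.03],[0,0,0.05],[0,0,0.07],[0,0,0.085],[0,0,0.09],[0,0,0.09]],"roll":[0,0,0,0,0,0,0,0]}' -1 30
python3 - <<'E'
from h import *
S=snap('side','side5.png');T=snap('top','top5.png');s=sense();print(s['tcp_pos'],s['contact_force'],s['torque'],s['gripper_width'])
im=cv2.imread('pics/side5.png')[40:190,240:360];cv2.imwrite('pics/c7.png',cv2.resize(im,None,fx=5,fy=5,interpolation=cv2.INTER_CUBIC)[:750][:, :])
c=s['tcp_pos']*[1,1,0]; z=s['tcp_pos'][2]-17
y=np.array([.144,.99,0]);x=np.array([.99,-.144,0])
def q(P): u,v=proj(S,P);return round((u-240)*5),round((v-40)*5)
for n,zz in(('pin',z),): print(n,[q(c+np.array([0,0,zz])+k*y) for k in(-49,49)])
print('jaw tips',[q(c+np.array([0,0,z-41])+k*x-22*y) for k in(-10,10)],'tops',[q(c+np.array([0,0,z+55])+k*x-20*y) for k in(-11,11)])
E
```

```text
time: 5.15
tcp_pos: [568.0, 208.0, 234.5]
eef_rot: [3.14, -0.001, 1.426]
contact_force: [-0.3, 0.6, -1.5]
gripper_width: 21.2
[567.13070796 207.75967173 232.85784717] [ 0.68828035 -0.7851165  -1.94752238] [-0.06681937  0.06658802  0.00504539] 21.820519050365313
pin [(338, 509), (286, 396)]
jaw tips [(304, 555), (346, 548)] tops [(293, 369), (343, 362)]
```

```bash
python3 -c "
import cv2;im=cv2.imread('pics/c7.png');print(im.shape);cv2.imwrite('pics/c7b.png',im[150:750])"
```

```text
(750, 600, 3)
```

View pics/c7b.png

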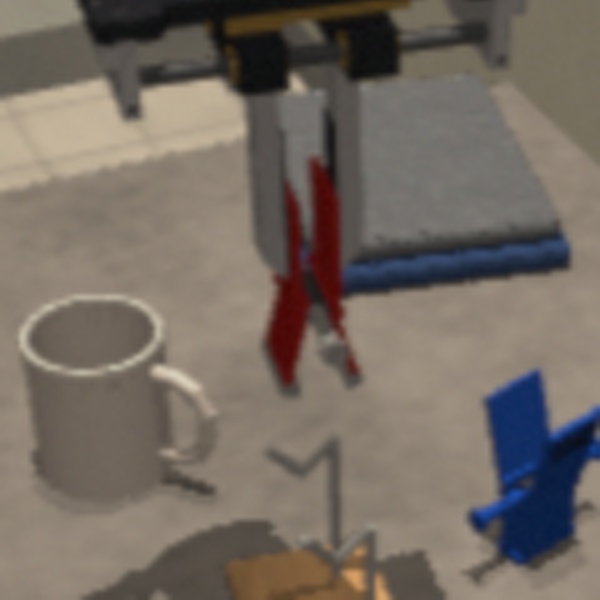

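The clip is off its hooks, held upright and gaping; its jaw tips are at side crop (290,390)/(358,380). It sits about 6 mm higher in the fingers than nominal, so I'll re-measure at the card. I carry it over at a raised height.

```bash
python3 -m pendant '{"offset":[[0,-0.005,0.01],[-0.001,-0.02,0.02],[-0.003,-0.045,0.025],[-0.005,-0.075,0.025],[-0.007,-0.11,0.025],[-0.009,-0.145,0.025],[-0.011,-0.18,0.025],[-0.013,-0.215,0.025]],"roll":[0,0,-0.01,-0.01,-0.02,-0.02,-0.03,-0.03]}'
python3 -m pendant '{"offset":[[-0.002,-0.035,0],[-0.004,-0.07,0],[-0.006,-0.105,0],[-0.009,-0.14,0],[-0.011,-0.175,0],[-0.0125,-0.205,0],[-0.0135,-0.222,0],[-0.0137,-0.229,0]],"roll":[0,-0.01,-0.01,-0.02,-0.02,-0.028,-0.028,-0.028]}'
python3 -m pendant '{"offset":[[0,0,0],[0,0,0],[0,0,0]],"roll":[0,0,0]}'
python3 - <<'E'
from h import *
S=snap('side','side6.png');T=snap('top','top6.png');s=sense();print(s['tcp_pos'],s['eef_rot'],s['contact_force'],s['gripper_width'])
E
```

```text
time: 6.05
tcp_pos: [554.1, -9.6, 259.4]
eef_rot: [3.141, 0.001, 1.395]
contact_force: [0.4, 0.2, -0.8]
gripper_width: 21.1
time: 6.85
tcp_pos: [540.2, -238.1, 258.7]
eef_rot: [3.142, 0.0, 1.365]
contact_force: [-0.2, 0.1, -0.3]
gripper_width: 21.4
time: 7.15
tcp_pos: [541.0, -234.7, 258.7]
eef_rot: [3.142, -0.001, 1.369]
contact_force: [-0.2, -0.7, -1.2]
gripper_width: 21.5
[ 541.00305909 -234.90409569  258.69557442] [ 3.14139013e+00 -2.41674420e-04  1.36939879e+00] [-0.40691707 -0.06601584 -0.38305191] 20.999942393734408
```

View pics/side6.png

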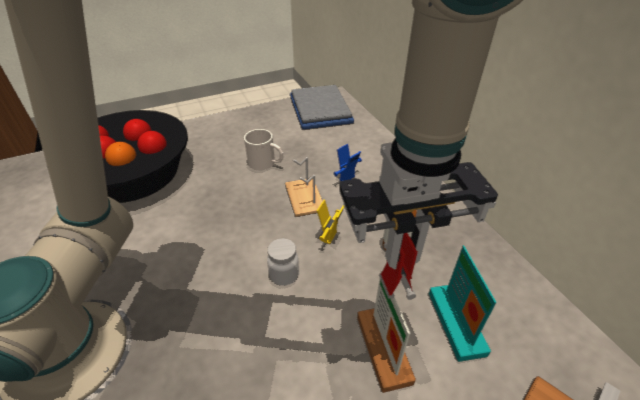

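View pics/top6.png

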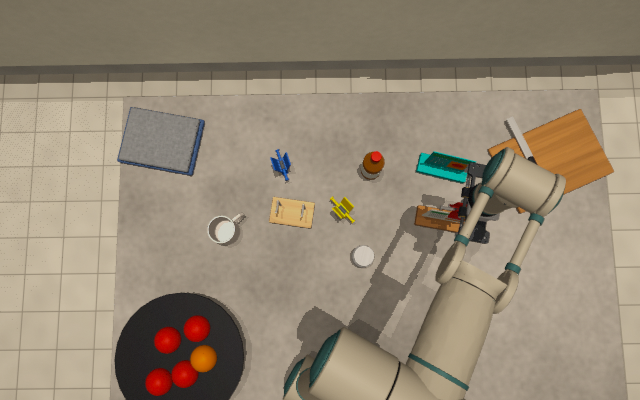

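The clip hangs above the card with its jaws near side (400,290). The empty hooks and the bystanders are where they were. I zoom in to measure the clip's height in the fingers and its tilt.

```bash
cat > ov.py <<'E'
from h import *
import sys
def ov(fn,out,x0,y0,w,h,k,tcp,dz,yaw):
    S=load(fn);im=cv2.resize(S['color'][y0:y0+h,x0:x0+w,::-1],None,fx=k,fy=k,interpolation=cv2.INTER_CUBIC)
    raw=im.copy()
    y=np.array([-np.sin(yaw),np.cos(yaw),0]);x=np.array([np.cos(yaw),np.sin(yaw),0]);Z=np.array([0,0,1.])
    c=np.array(tcp)+Z*dz
    def q(P): u,v=proj(S,P);return (round((u-x0+.5)*k),round((v-y0+.5)*k))
    for n,P in dict(pn=c-49*y,pf=c+49*y,j1n=c-10*x-22*y-41*Z,j2n=c+10*x-22*y-41*Z,j1f=c-10*x+22*y-41*Z,j2f=c+10*x+22*y-41*Z,t1=c-12*x-20*y+55*Z,t2=c+12*x-20*y+55*Z).items():
        cv2.circle(im,q(P),3,(255,255,0),-1); print(n,q(P))
    cv2.imwrite('pics/'+out,np.hstack([raw,im]))
E
python3 - <<'E'
from ov import *
ov('side6','c8.png',360,210,75,110,5,[540.7,-235.8,258.7],-17,-.203)
E
```

```text
pn (272, 445)
pf (148, 179)
j1n (183, 454)
j2n (247, 441)
j1f (133, 335)
j2f (193, 323)
t1 (220, 243)
t2 (305, 228)
```

View pics/c8.png

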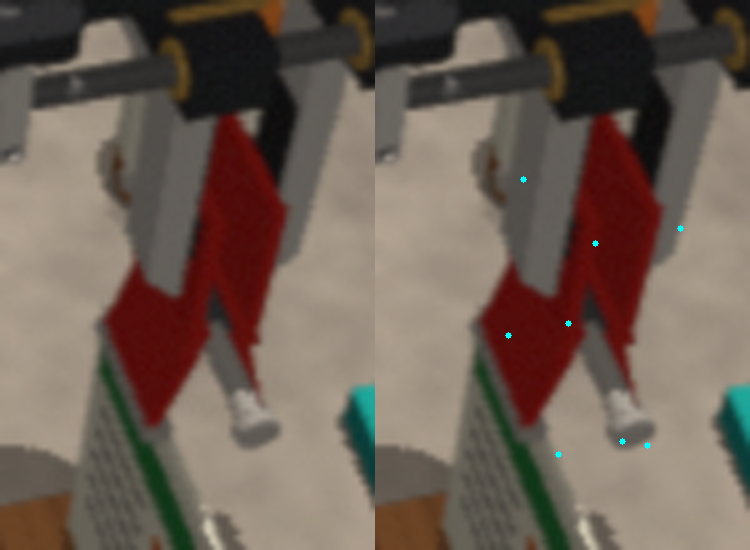

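```bash
python3 - <<'E'
from h import *
S=load('side6');yaw=-.203
y=np.array([-np.sin(yaw),np.cos(yaw),0]);x=np.array([np.cos(yaw),np.sin(yaw),0]);c=np.array([540.7,-235.8,258.7])
q=lambda P:tuple(round((a-b+.5)*5) for a,b in zip(proj(S,P),(360,210)))
for a in(-25,-11,11,25):
  for b in(-8,8): print(a,b,q(c+a*x+b*y))
print('per mm',np.array(q(c+20*x))-q(c),np.array(q(c+20*y))-q(c),np.array(q(c+[0,0,20]))-q(c))
# pin both ends in top view?
im=cv2.imread('pics/top6.png')[190:245,410:500];cv2.imwrite('pics/c9.png',cv2.resize(im,None,fx=8,fy=8,interpolation=cv2.INTER_CUBIC))
E
```

```text
-25 -8 (141, 305)
-25 8 (122, 261)
-11 -8 (188, 296)
-11 8 (168, 252)
11 -8 (262, 282)
11 8 (240, 239)
25 -8 (308, 274)
25 8 (286, 231)
per mm [ 65 -12] [-26 -53] [ 10 -45]
```

View pics/c9.png

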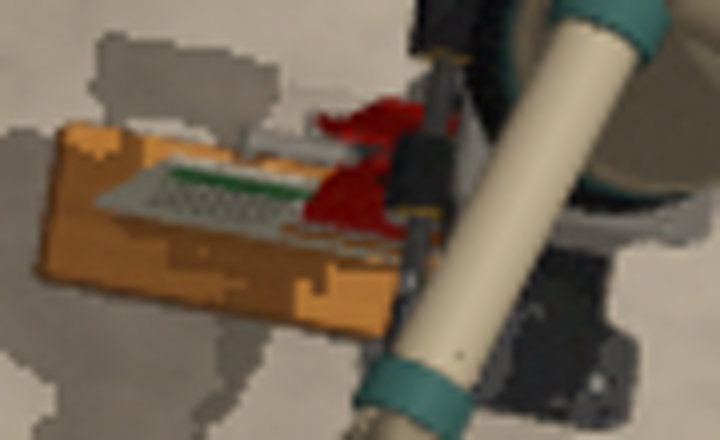

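```bash
python3 - <<'E'
from h import *
S=load('side6');T=load('top6')
yaw=-.203;y=np.array([-np.sin(yaw),np.cos(yaw),0]);x=np.array([np.cos(yaw),np.sin(yaw),0])
C=np.array([540.8,-236.2,0])
for z in(240,244,248,252):
  f=plane(T,410+248/8-.5,190+141/8-.5,z);n=plane(S,360+256/5-.5,210+432/5-.5,z)
  for nm,p in(('far',f),('near',n)): print(z,nm,'card x,y',round((p-C)@x,1),round((p-C)@y,1))
  print('   len',np.linalg.norm(f-n))
E
```

```text
240 far card x,y -1.4 51.0
240 near card x,y -2.2 -42.7
   len 93.66567271781608
244 far card x,y -2.1 51.8
244 near card x,y -3.9 -45.1
   len 96.85843134916942
248 far card x,y -2.7 52.6
248 near card x,y -5.5 -47.4
   len 100.0593692835705
252 far card x,y -3.4 53.4
252 near card x,y -7.1 -49.8
   len 103.26772593455098
```

Combining the two views, and using the 98 mm pin length to fix the height, puts the pin at z≈245.5 mm. It is about 3 mm low in card x and 3 mm high in card y. I correct that and go down to just above the edge.

```bash
python3 -m pendant '{"offset":[[0.001,-0.001,0],[0.002,-0.003,-0.005],[0.002,-0.003,-0.015],[0.002,-0.003,-0.025],[0.002,-0.003,-0.03],[0.002,-0.003,-0.03],[0.002,-0.003,-0.03]],"roll":[0,0,0,0,0,0,0]}'
python3 - <<'E'
from h import *
S=snap('side','side7.png');T=snap('top','top7.png');s=sense();print(s['tcp_pos'],s['eef_rot'],s['contact_force'],s['gripper_width'])
a=cv2.resize(S['color'][220:340,360:440,::-1],None,fx=5,fy=5,interpolation=cv2.INTER_CUBIC)
b=cv2.resize(T['color'][195:240,410:475,::-1],None,fx=6,fy=6,interpolation=cv2.INTER_CUBIC)
o=np.zeros((600,800,3),np.uint8);o[:,:400]=a;o[:270,405:795]=b;cv2.imwrite('pics/c10.png',o)
E
```

```text
time: 7.95
tcp_pos: [542.8, -239.1, 228.3]
eef_rot: [-3.141, -0.0, 1.368]
contact_force: [-0.9, -0.5, -1.8]
gripper_width: 21.6
[ 543.07533628 -239.27551951  228.86276539] [3.14076520e+00 2.39694897e-04 1.36765833e+00] [ 0.39855472 -0.25818661 -0.25179994] 20.785979519579577
```

View pics/c10.png

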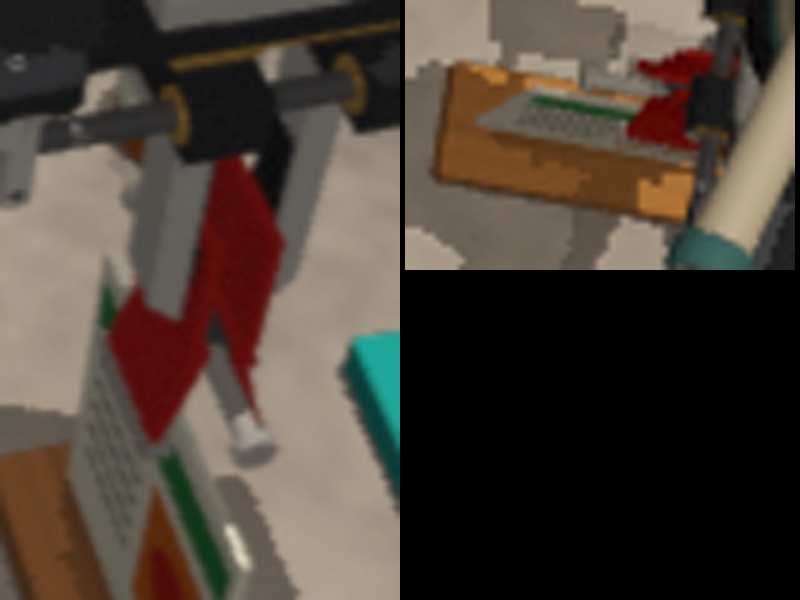

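```bash
python3 - <<'E'
from h import *
S=load('side7');T=load('top7')
yaw=-.203;y=np.array([-np.sin(yaw),np.cos(yaw),0]);x=np.array([np.cos(yaw),np.sin(yaw),0])
C=np.array([540.8,-236.2,0])
for z in(210,214,218,222):
  f=plane(T,410+178/6-.5,195+72/6-.5,z);n=plane(S,360+254/5-.5,220+447/5-.5,z)
  print(z,[(round((p-C)@x,1),round((p-C)@y,1)) for p in(f,n)],np.linalg.norm(f-n))
# jaw near/far lower corners of left jaw outer: near (152,440), far (108,330)
for z in (172,175,178):
  print([(round((p-C)@x,1),round((p-C)@y,1)) for p in(plane(S,360+152/5-.5,220+442/5-.5,z),plane(S,360+107/5-.5,220+333/5-.5,z))])
# handle top right: near (284,240) far (228,157)
for z in (266,270,274):
  print('h',[(round((p-C)@x,1),round((p-C)@y,1)) for p in(plane(S,360+284/5-.5,220+240/5-.5,z),)])
E
```

```text
210 [(np.float64(4.6), np.float64(48.6)), (np.float64(1.0), np.float64(-45.1))] 93.78286958772291
214 [(np.float64(4.0), np.float64(49.4)), (np.float64(-0.5), np.float64(-47.3))] 96.82353709344744
218 [(np.float64(3.3), np.float64(50.2)), (np.float64(-2.1), np.float64(-49.5))] 99.8697773407987
222 [(np.float64(2.6), np.float64(51.0)), (np.float64(-3.6), np.float64(-51.7))] 102.92109550792473
[(np.float64(-14.2), np.float64(-15.5)), (np.float64(-14.4), np.float64(25.6))]
[(np.float64(-15.2), np.float64(-17.3)), (np.float64(-15.4), np.float64(23.6))]
[(np.float64(-16.2), np.float64(-19.0)), (np.float64(-16.4), np.float64(21.7))]
h [(np.float64(12.5), np.float64(-16.6))]
h [(np.float64(10.7), np.float64(-19.4))]
h [(np.float64(8.8), np.float64(-22.1))]
```

The pin is now at z≈215.5 mm, within about 1 mm of the card plane and of its middle, and the jaws are symmetric about the edge. I lower it astride the edge slowly.

```bash
python3 -m pendant '{"offset":[[0,-0.001,-0.003],[0,-0.001,-0.007],[0,-0.001,-0.012],[0,-0.001,-0.017],[0,-0.001,-0.022],[0,-0.001,-0.026],[0,-0.001,-0.028],[0,-0.001,-0.028]],"roll":[0,0,0,0,0,0,0,0]}'
python3 -m pendant '{"offset":[[0,0,0],[0,0,0],[0,0,0]],"roll":[0,0,0]}'
python3 - <<'E'
from h import *
S=snap('side','side8.png');T=snap('top','top8.png');s=sense();print(s['tcp_pos'],s['eef_rot'],s['contact_force'],s['gripper_width'])
a=cv2.resize(S['color'][230:350,360:440,::-1],None,fx=5,fy=5,interpolation=cv2.INTER_CUBIC)
b=cv2.resize(T['color'][195:240,410:475,::-1],None,fx=6,fy=6,interpolation=cv2.INTER_CUBIC)
o=np.zeros((600,800,3),np.uint8);o[:,:400]=a;o[:270,405:795]=b;cv2.imwrite('pics/c11.png',o)
E
```

```text
time: 8.85
tcp_pos: [542.7, -240.0, 200.1]
eef_rot: [-3.141, -0.0, 1.368]
contact_force: [1.3, 0.1, -1.6]
gripper_width: 21.6
time: 9.15
tcp_pos: [543.0, -240.2, 200.8]
eef_rot: [3.141, 0.0, 1.368]
contact_force: [0.3, 0.1, -1.9]
gripper_width: 21.2
[ 542.92574025 -240.12929245  200.67316657] [3.14116174e+00 1.10130137e-04 1.36776159e+00] [ 0.45853676 -0.38357967 -1.51727584] 21.483486037546285
```

View pics/c11.png

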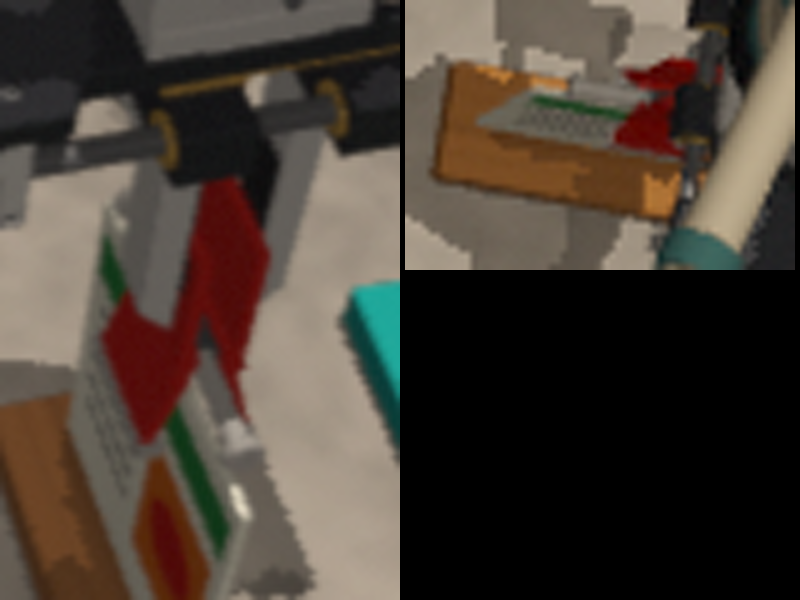

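View pics/side8.png

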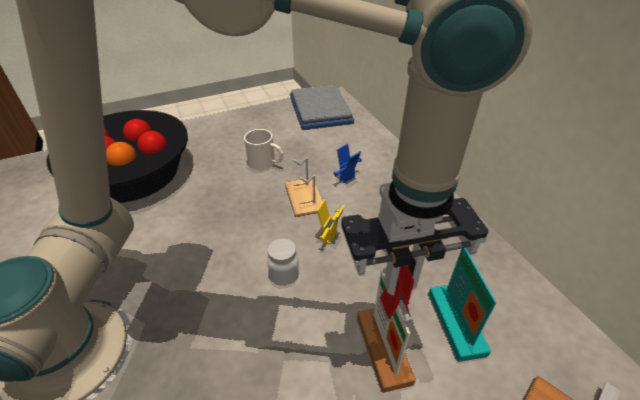

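Left jaw is in front of the card, right jaw behind it, and the pin end is above the edge (side crop (240,433)). I measure the final fit.

```bash
python3 - <<'E'
from h import *
S=load('side8');T=load('top8')
yaw=-.203;y=np.array([-np.sin(yaw),np.cos(yaw),0]);x=np.array([np.cos(yaw),np.sin(yaw),0])
C=np.array([540.8,-236.2,0])
g=lambda p:(round((p-C)@x,1),round((p-C)@y,1))
for z in(180,184,187,190,194):
  f=plane(T,410+165/6-.5,195+79/6-.5,z);n=plane(S,360+240/5-.5,230+435/5-.5,z)
  print(z,g(f),g(n),np.linalg.norm(f-n))
for z in (143,146,149): print('jaw',z,g(plane(S,360+149/5-.5,230+443/5-.5,z)),g(plane(S,360+103/5-.5,230+337/5-.5,z)))
for z in(238,242): print('h',g(plane(S,360+269/5-.5,230+250/5-.5,z)))
b=cv2.resize(T['color'][200:225,425:465,::-1],None,fx=18,fy=18,interpolation=cv2.INTER_CUBIC);cv2.imwrite('pics/c12.png',b)
E
```

```text
180 (np.float64(5.5), np.float64(47.9)) (np.float64(3.7), np.float64(-39.6)) 87.54709832899266
184 (np.float64(4.9), np.float64(48.7)) (np.float64(2.2), np.float64(-41.8)) 90.47304292194177
187 (np.float64(4.4), np.float64(49.3)) (np.float64(1.1), np.float64(-43.4)) 92.67143215092752
190 (np.float64(3.9), np.float64(49.8)) (np.float64(-0.0), np.float64(-45.0)) 94.8729304175371
194 (np.float64(3.2), np.float64(50.6)) (np.float64(-1.5), np.float64(-47.1)) 97.81273484004384
jaw 143 (np.float64(-11.9), np.float64(-16.3)) (np.float64(-13.2), np.float64(24.2))
jaw 146 (np.float64(-12.8), np.float64(-17.9)) (np.float64(-14.2), np.float64(22.4))
jaw 149 (np.float64(-13.8), np.float64(-19.5)) (np.float64(-15.1), np.float64(20.6))
h (np.float64(12.8), np.float64(-16.5))
h (np.float64(11.1), np.float64(-19.1))
```

View pics/c12.png

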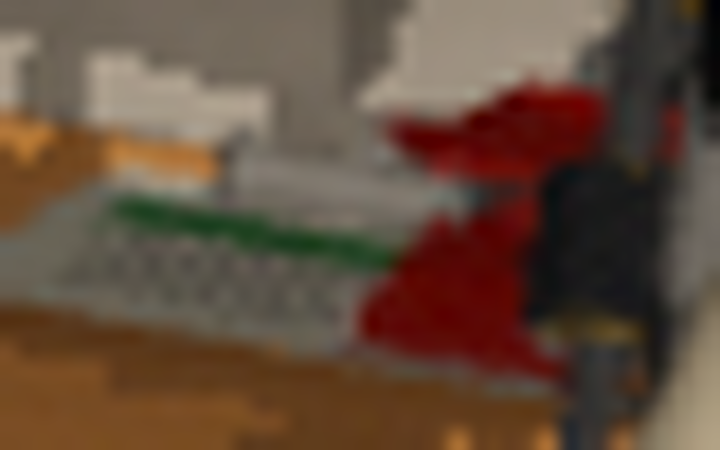

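The far pin end, re-read from the closer crop at top (437.8,209.1), lies about 0.5 mm off in card x and the near end about 1 mm, so the clip is centred and upright. I trim 3 mm deeper and 1.5 mm along y, and check again.

```bash
python3 -m pendant '{"offset":[[0,-0.001,-0.001],[-0.001,-0.0015,-0.002],[-0.001,-0.0015,-0.003],[-0.001,-0.0015,-0.003],[-0.001,-0.0015,-0.003],[-0.001,-0.0015,-0.003]],"roll":[0,0,0,0,0,0]}'
python3 - <<'E'
from h import *
S=snap('side','side9.png');T=snap('top','top9.png')
F=[];W=[]
for i in range(1):
  s=sense();print(s['time'],s['tcp_pos'],s['eef_rot'],s['contact_force'],s['torque'],s['gripper_width'],abs(s['qvel']).max())
a=cv2.resize(S['color'][230:350,360:440,::-1],None,fx=5,fy=5,interpolation=cv2.INTER_CUBIC)
b=cv2.resize(T['color'][200:240,425:465,::-1],None,fx=10,fy=10,interpolation=cv2.INTER_CUBIC)
o=np.zeros((600,800,3),np.uint8);o[:,:400]=a;o[:400,400:800]=b;cv2.imwrite('pics/c13.png',o)
E0=None
A=load('top0')['color'].astype(int)
E
```

```text
time: 9.85
tcp_pos: [541.9, -241.6, 197.5]
eef_rot: [3.141, -0.0, 1.368]
contact_force: [0.1, -0.2, -1.3]
gripper_width: 21.4
9.95 [ 541.87135333 -241.59470303  197.52098647] [3.14145235e+00 3.58907667e-05 1.36780942e+00] [-0.08505975 -0.82163299 -1.37456035] [-0.04922855  0.08836824  0.0358078 ] 21.4548076218638 0.0012701825564934758
```

View pics/c13.png

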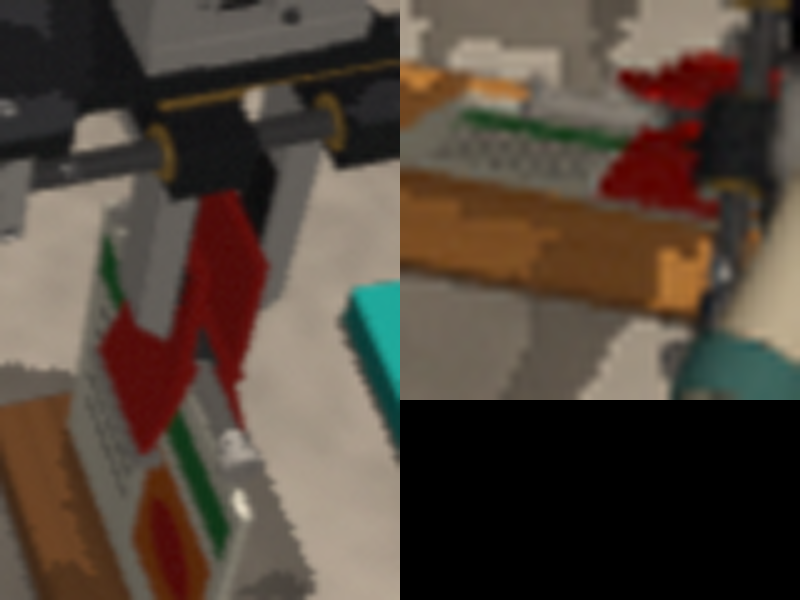

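```bash
python3 - <<'E'
from h import *
# bystanders & card: compare patches first vs last
for v,n,x,y,w,h in(('top','mug',200,208,50,40),('top','salt',345,240,35,35),('top','sauce',358,145,30,38),('top','card',414,200,20,30),('side','mug',240,125,45,45),('side','salt',262,235,40,52),('side','card low',355,345,60,45)):
  a=load(v+'0')['color'][y:y+h,x:x+w].astype(np.float32).mean(2);b=load(v+'9')['color'][y:y+h,x:x+w].astype(np.float32).mean(2)
  print(v,n,abs(a-b).mean().round(2),[np.round(q,2) for q in cv2.phaseCorrelate(a,b)[0]])
E
```

```text
top mug 5.97 [np.float64(-0.01), np.float64(0.02)]
top salt 6.9 [np.float64(-0.03), np.float64(-0.11)]
top sauce 4.77 [np.float64(-0.01), np.float64(-0.03)]
top card 25.58 [np.float64(0.09), np.float64(0.33)]
side mug 22.45 [np.float64(0.5), np.float64(0.52)]
side salt 24.13 [np.float64(-0.02), np.float64(0.07)]
side card low 17.49 [np.float64(-0.05), np.float64(0.44)]
```

```bash
python3 - <<'E'
from h import *
T=load('top9')
f=plane(T,425+125/10-.5,200+97/10-.5,186);e=plane(T,431.5,209.5,165)
y=np.array([.202,.979,0]);x=np.array([.979,-.202,0]);print('pin end to card end along y',(e-f)@y,'expect 11 ; x',(f-e)@x)
print(finish_job())
E
```

```text
pin end to card end along y 10.403160746221447 expect 11 ; x 0.18295028807653302
the job is handed in; nothing more can be done
None
```

The red clip is off its hooks and held wide open, astride the middle of the recipe card's top edge. I handed the job in at about 10 s, with the grip holding at 30 N.

**How it was done:** I took the clip by its two handles at 7 N and lifted it clear of the hooks. I then squeezed to 30 N, carried it to the white card on the brown block and lowered it over the edge. The light first grip had already opened the jaws almost fully before the lift.

**Last checks:**
- **Centring:** in the top view the far end of the pin lies 10.4 mm inside the card's end, where 11 mm would be exact, and 0.2 mm off the card plane. One jaw shows on each side of the card.
- **Depth:** the pin is at about 185–188 mm, so the card edge sits roughly 20–23 mm below it, about the middle of the mouth.
- **No pressing on the card:** the only force on the tool is about 1.4 N downward, which is roughly the clip's weight. The arm is still.
- **Bystanders:** the mug, salt jar and sauce bottle show no movement in the top view (about 0.1 pixel or less). Brightness changed where the arm's shadow falls. The side view read about 0.5 pixel for the mug and the card's block.

**What disagreed:**
- **Position:** the two cameras and the arm's own position reading differed by about 3–6 mm along the card edge, and by about 3–4 mm in how high the clip sits in the fingers. I went by the top-view comparison of clip and card, and the remaining error should be small against the clearances.
- **Grip width:** the gripper read about 21.5 mm with the clip fully squeezed, where about 24 mm was expected. The pictures show the jaws fully open.

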